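# Feel the stand's foot plate onto its studs and lock it

## Robot

A 7-joint arm with a two-finger parallel gripper is mounted at the origin on the work surface. World frame = base frame: x ahead of the robot, y to its left, z up, the work surface at z = 0. Lengths are in m, angles in rad, forces in N, time in s.
With the tool pointing down it reaches from about 0.4 to 0.85 m from the base axis. Payload 6.9 kg.
Tool frame: the origin (TCP) lies at the very end of the fingers, on their centre line; the grasp point (between the pads) lies pinch_z behind it (pinch_z is the distance from the TCP to the grasp point, in m); z points along the fingers, y is the line along which they close (so a half turn about z gives the same grasp; the last joint's range is limited). The gripper opens to 85 mm and grips with 20 to 120 N. Pads are 22 mm wide; open, the fingers measure 114 mm over their backs; the gripper's body (76 mm by 85 mm) begins 54 mm behind the grasp point. The pads swing forward as they close: fully open they stand 13 mm farther back than shut.
Start: joints at [1.242, 0.507, -0.238, 1.5, 0.126, 1.149, -0.155], TCP at [0.263, -0.567, 0.231] pointing down, gripper open.
Joint ranges: [-3.08, 3.08], [-0.24, 2.05], [-1.43, 1.35], [0, 2.5], [-1.52, 4.66], [0.17, 1.96], [-2.89, 2.89]. Speed limits (rad/s): [2.39, 2.39, 3.14, 3.14, 3.14, 3.14, 3.14].

## Interface

Orientations are given as a rotation vector (axis times angle).
In Python, from station import state, camera, sign_off, pinch_z gives the robot as it stands.
- The arm moves only by the tool send_rows, never from a script. Its argument "steps" is a list of rows, each an object of numbers: "tx", "ty", "tz": the shift along the tool's x, y, z in cm; "ax", "ay", "az": the turn, a rotation vector about the tool's x, y, z in units of 6 degrees (1.0 is 6 degrees). A call has 1 to 10 rows; each row is the pose to reach, as a shift and turn from the pose commanded when the call began, along the tool's axes at that moment; what a row does not reach only later rows make up. A row lasts 1/12 s, in which the tool goes at most 41.7 mm and 7.16 degrees, less where a joint would pass 70% of its speed; a pose out of reach is approached as far as the arm can. A call with a gripper value outside its range is refused whole. "jaw" is the closure, from 0 (fully open) to 1 (shut), set as the call begins (left out, the last holds). The fingers move at their own pace and stop on an object; "grip_force" is the grip in N (left out, the last holds). Time passes only in rows, so rows that repeat a pose let the fingers close. It gives the time, the measured TCP pose, the force, the opening and the grip force at its end, in the units of the state.
- state(): the state, without advancing time (a new reading comes with each control period).
- camera(name): name is "scene" or "top" or "wrist"; returns a dict with "image" (400x640x3 uint8, blue, green, red), "z_map" (400x640 float32, m along the optical axis (not along the pixel's ray), 0 where there is no reading), "mtx" (3x3 intrinsics, pixels), "distortion" ([k1, k2, p1, p2, k3] as OpenCV has them; the pictures are not rectified), "R" (3x3) and "t" (3): a world point X has camera coordinates R X + t. Camera axes: x right, y down, z forward; pixel columns grow to the right and rows downward; lengths in m; the calibration is good to about 2 mm. A picture is of the moment at which its call begins.
- sign_off(): hands the job in; it is judged then, once.
The state is a dict: "clock": time; "joint_positions": joint angles; "qd": joint speeds; "tau": joint torques, N m; "ee_pos": TCP position; "orientation": TCP orientation; "ft_force": force on the tool from outside, world axes, zero at the start; "torque": the same for the moment, N m; "gripper_width": opening from 0.0 (shut) to 1.0 (fully open); "grasp_force": force on a finger pad.
Only numpy, scipy, OpenCV 4.12 (cv2) and the standard library are available. Lean on these libraries where they do the work, as an engineer would, in place of code of your own. Each camera call takes 0.05 s, during which the arm holds its last target. There are 200 camera calls.

## Task

Pick up the aluminium foot plate by its orange lug and lay it on the blue bench fixture, sliding it gently along the slot until both holes drop over the two studs and it lies flush on the block. Then let go and swing the red catch fully round over the plate to lock it. Do not lean hard on the studs, and leave everything else on the bench where it is.

Things in the scene. Friction and masses are not known exactly. Their poses are not given: they have to be found in the camera images.
- fixture: Blue painted steel block fixed to the bench, 150 mm (its x) x 260 (its y) x 25 high; origin at the centre of its underside, z up; yaw within 0.3 rad; on either side of the bench. A black slot runs along its y on the top, at x = 0; a brass bar with two studs is clamped in it. A red catch stands on its robot-side edge.
- slot_mid (a point): Middle of the slot on the block's top. Two upright steel studs 100 mm apart along y, 10 mm thick, stand 12 mm over the top, bevelled over the last 1.5 mm to 7.6 mm across. The point midway between them lies on the slot's line (x = 0), anywhere from 5 to 33 mm from this point towards the +y end: NOT measured, it must be felt (or seen). The studs do not yield to the forces of this job.
- plate: Loose aluminium foot plate, 80 mm (x) x 150 (y) x 6 thick, 0.2 to 0.42 kg; origin at the centre of its underside, z up; starts flat on the bench, yaw within 0.4 rad; same either way round. Through slots at x = 0, y = +-50 mm, 15 mm along x, 12 along y (play on the studs 2.5 mm in x, 1 in y, either way). Underside 37 mm above the bench when riding on the stud tops, 25 when fully home, flush on the block.
- lug_top (a point): Centre of the top of the orange lug that stands on the plate's middle, 51 mm above the plate's underside. The lug is 50 mm long along the plate's x and 12 mm thick along its y; dark trim 3 mm high, 60 x 24 mm, at its foot.
- catch (a joint): Angle (rad) of the red swing catch about a vertical pivot: 0 = open, arm along the fixture's +y, beside the plate's place (starts 0 to 0.2); grows clockwise seen from above; at 1.57 the arm points along the fixture's +x, over the plate: locked; stop at 1.6. Its underside passes 2 mm above a plate that is fully home and strikes one that is not. Stays where left; about 2 N at the pin moves it.
- catch_pivot (a point): Fixed point on the axis of the catch, at the arm's underside: 58 mm to the fixture's -x, 62 mm to its +y, 33 mm above the bench. The arm is 43 mm long, 14 wide, 6 thick.
- catch_pin (a point): Top of the black upright pin on the catch arm, 35 mm from the pivot axis; the pin is 12 mm across and 34 mm tall (its foot 39 mm above the bench, its top 73); moves with the arm. Push it sideways or pinch it.
- spray: Bystander: white spray-wax bottle, yellow label, red cap, 68 mm across, 170 tall; origin at the centre of its underside.
- jar: Bystander: white polish jar, blue label, black lid, 72 mm across, 70 tall; origin at the centre of its underside.
- can: Bystander: steel can with green label, 66 mm across, 120 tall; origin at the centre of its underside.
- wrench: Bystander: steel wrench lying flat, 160 mm long; origin at its underside, about the middle; lies along its x.
- screwdriver: Bystander: red-handled screwdriver lying flat, 190 mm long; origin at its underside, about the middle; lies along its x.
- collar: Bystander: brass collar lying flat, 44 mm across, 16 tall; origin at the centre of its underside.
- tape: Bystander: roll of yellow tape lying flat, 90 mm across, 24 tall; origin at the centre of its underside.
There are look-alikes about, which are no part of the job. Leave any turquoise look-alike of the plate alone.

How it is judged:
On the way, in this order (a step that is already met when the one before it is completed fails the run):
1. the plate is fully home on the studs, flush on the fixture (z of plate in the frame of fixture between 0.022 and 0.0275 m and x of plate in the frame of fixture between -0.006 and 0.006 m and y of plate in the frame of fixture between 0.001 and 0.037 m and angle between plate's own z axis and vertical below 0.03 rad and angle between the y axis of plate and the y axis of fixture, either way round below 0.06 rad), for 0.2 s.
2. then the catch is swung over the plate (all of step 1 and value of joint catch above 1.4 rad), for 0.2 s.
At the end, for the whole second after the job is handed in: The plate lies flush on the fixture over both studs (underside within 2.5 mm of the block's top, tilt under 0.03 rad, square to the fixture within 0.06 rad, within 6 mm of the slot's line), at rest and released, and the catch stands at 1.4 rad or more over it (all of step 2 and linear speed of plate below 0.01 m/s and contact force between plate and the fingers below 0.1 N); the robot touches nothing.
It fails at once if the plate is pressed on or struck against the fixture, its studs or its catch with more than 40 N (contact force between plate and fixture above 40 N).
It fails at once if the fingers or arm press on the fixture, its studs or its catch with more than 40 N (contact force between any of the arm, the fingers and fixture above 40 N).
It fails at once if a bystander is moved more than 25 mm or tipped over (distance of any of spray, jar, can, wrench, screwdriver, collar, tape from where it was at the start of the episode above 0.025 m or angle between any of spray, jar, can's own z axis and vertical above 0.5 rad).
It also fails if it takes over 72 s, if anything falls off the work surface, if the arm or the gripper's body presses on something with over 40 N, if the wrist force passes 120 N, or if a joint passes its speed limit or range.

## Working session

There is one attempt and no reset: what is moved stays moved. The work goes in short steps, Python scripts to look and compute and a tool call to move; the robot and the scene stay as the last step left them, time stands still between calls to the robot, and variables do not carry over. Pictures are saved under pics/ and viewed, at most 10 in all, crops included, and the job is handed in when it is done.

Besides the shell and the picture viewer there is one more tool, called after "Emit:" as name(argument=value, ...) on one line, values as JSON. send_rows: Moves the arm, as the interface text tells. Its arguments: {"type":"object","properties":{"steps":{"type":"array"},"jaw":{"type":"number"},"grip_force":{"type":"number"}},"required":["steps"]}

```bash
ls; mkdir -p pics; python3 - <<'E'
from station import state,camera,pinch_z
import cv2,numpy as np
s=state();print(pinch_z,s)
a=camera("top");b=camera("scene")
for n,c in(("top",a),("scene",b)):
    cv2.imwrite(f"pics/{n}0.png",c["image"]);print(n,c["mtx"],c["distortion"],c["R"],c["t"])
E
```

```text
pics
0.0187 {'clock': 0.0, 'joint_positions': array([ 1.24151497,  0.50832596, -0.23755281,  1.5011168 ,  0.12573288,
        1.14890693, -0.15480809]), 'qd': array([-0.00125609, -0.00243801,  0.00038977,  0.00094618,  0.00040799,
       -0.00163655,  0.00089714]), 'tau': array([-1.09598994e-03, -6.20582056e+01, -2.18652897e+00, -2.49652487e+01,
        1.28835553e-02,  1.17860036e-02,  4.82504242e-05]), 'ee_pos': array([ 0.26298208, -0.5664327 ,  0.23044356]), 'orientation': array([-3.06596653e+00, -6.77287326e-01,  6.73813998e-04]), 'ft_force': array([-0.78949902,  0.37178653,  0.52134999]), 'torque': array([-0.03740015, -0.02571316, -0.00595543]), 'grasp_force': 0.0, 'gripper_width': 0.9964820459552681}
top [[394.51672123   0.         315.17382509]
 [  0.         394.51672123 194.8576076 ]
 [  0.           0.           1.        ]] [-0.01165439  0.          0.          0.          0.        ] [[ 0.0264323  -0.99962994 -0.0064271 ]
 [-0.99440602 -0.02563536 -0.10246703]
 [ 0.10226435  0.00909958 -0.99471564]] [-0.00203222  0.50985999  1.13861257]
scene [[453.38072224   0.         321.08911591]
 [  0.         453.38072224 199.10848319]
 [  0.           0.           1.        ]] [0.04491553 0.         0.         0.         0.        ] [[ 0.65510463  0.75552365 -0.00468361]
 [ 0.61147674 -0.53382413 -0.58406163]
 [-0.4437726   0.37975756 -0.8116958 ]] [-0.30486542 -0.23793751  1.45972996]
```

View pics/top0.png

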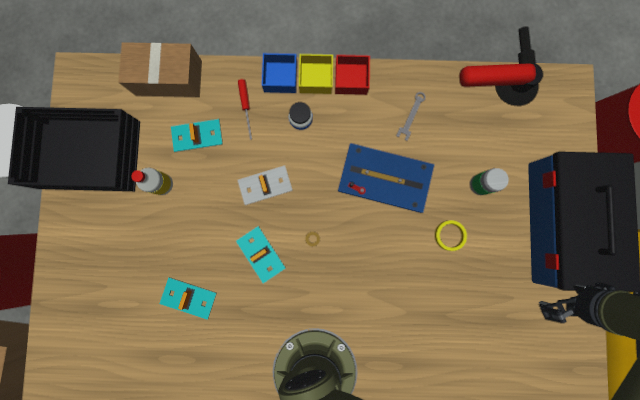

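View pics/scene0.png

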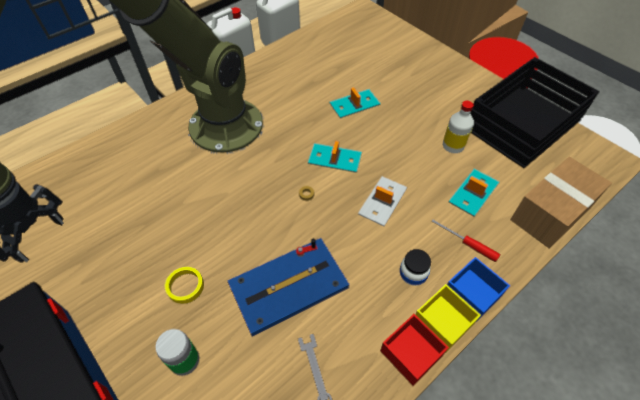

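The aluminium plate (grey, orange lug) is at about top px (265,185). The look-alikes at (196,135), (261,255) and (188,298) are turquoise, so the grey one is the plate. The blue fixture is at (386,178), with its catch at (357,188) on the robot side, +y end to the left. Next: measure both and make a confirming crop.

```bash
cat > h.py <<'E'
import numpy as np,cv2
from station import state,camera,pinch_z
from scipy.spatial.transform import Rotation as Rot
def cast(c,px,z):
    n=cv2.undistortPoints(np.float64(px).reshape(-1,1,2),c["mtx"],np.array(c["distortion"])).reshape(-1,2)
    d=np.c_[n,np.ones(len(n))]@c["R"]; o=-c["R"].T@c["t"]
    return o+d*((z-o[2])/d[:,2])[:,None]
def cloud(c):
    h,w=c["z_map"].shape; v,u=np.mgrid[:h,:w]
    n=cv2.undistortPoints(np.float64(np.c_[u.ravel(),v.ravel()]).reshape(-1,1,2),c["mtx"],np.array(c["distortion"])).reshape(-1,2)
    z=c["z_map"].ravel()[:,None]
    return ((np.c_[n*z,z]-c["t"])@c["R"]).reshape(h,w,3)
def proj(c,X):
    return cv2.projectPoints(np.float64(X).reshape(-1,1,3),cv2.Rodrigues(c["R"])[0],c["t"],c["mtx"],np.array(c["distortion"]))[0].reshape(-1,2)
def biggest(m):
    cs=cv2.findContours(m.astype(np.uint8),cv2.RETR_EXTERNAL,cv2.CHAIN_APPROX_NONE)[0]
    return max(cs,key=cv2.contourArea).reshape(-1,2)
def rect(P):
    (x,y),(w,h),a=cv2.minAreaRect(np.float32(P[:,:2]*1000))
    a=np.radians(a)+(np.pi/2 if h>w else 0)   # direction of the long side
    a=(a-np.pi/2+np.pi/2)%np.pi-np.pi/2       # in [-pi/2,pi/2)
    return np.array([x,y])/1000,sorted((w,h)),a
def yaw_from_long(a): # long side = y axis; yaw in (-pi/2,pi/2)
    return (a-np.pi/2+np.pi/2)%np.pi-np.pi/2
E
python3 - <<'E'
from h import *
c=camera("top");im=c["image"];H=cv2.cvtColor(im,cv2.COLOR_BGR2HSV);W=cloud(c)
h,s,v=[H[...,i].astype(int) for i in range(3)]
box=np.zeros((400,640),bool)
b=box.copy();b[140:220,330:440]=1
m=b&(h>95)&(h<130)&(s>80); p=biggest(m);print("fix",rect(cast(c,p,.025)))
b=box.copy();b[155:215,230:300]=1
m=b&(s<45)&(v>120);p=biggest(m);print("plate",rect(cast(c,p,.006)))
m=b&(h<22)&(s>150)&(v>110);p=biggest(m);print("lug px",p.mean(0),"top z",np.percentile(W[m][:,2],[50,95]),W[m][W[m][:,2]>.044].mean(0))
b=box.copy();b[175:200,345:372]=1
m=b&((h<8)|(h>172))&(s>120);p=np.argwhere(m)[:,::-1];print("catch",rect(cast(c,p,.039)))
cv2.imwrite("pics/crop1.png",cv2.resize(im[130:225,225:445],None,fx=3.6,fy=3.6,interpolation=cv2.INTER_CUBIC))
for n,x in (("o",-c["R"].T@c["t"]),):print(n,x)
w=camera("wrist");print(w["mtx"],w["R"],w["t"],"cam at",-w["R"].T@w["t"])
E
```

```text
fix (array([ 0.56713574, -0.19631183]), [149.22210693359375, 256.6795349121094], np.float64(-0.22823943016446147))
plate (array([0.53852252, 0.16492462]), [80.53433990478516, 149.85223388671875], np.float64(0.3264503197114266))
lug px [262.71428571 183.25714286] top z [0.05009392 0.0533223 ] [0.53547047 0.16144495 0.06795874]
catch (array([ 0.5297395 , -0.10854952]), [18.62886619567871, 48.42262268066406], np.float64(-0.25555081293349646))
o [3.90622096e-01 6.78080719e-04 1.18482650e+00]
[[328.204101     0.         330.73670401]
 [  0.         328.204101   203.35042905]
 [  0.           0.           1.        ]] [[ 0.4196178  -0.90770019 -0.00112343]
 [-0.87607141 -0.40531948  0.26118003]
 [-0.23752852 -0.10861158 -0.96528945]] [-0.62635347 -0.03318289  0.37852854] cam at [ 0.3236698  -0.54087825  0.37335265]
```

View pics/crop1.png

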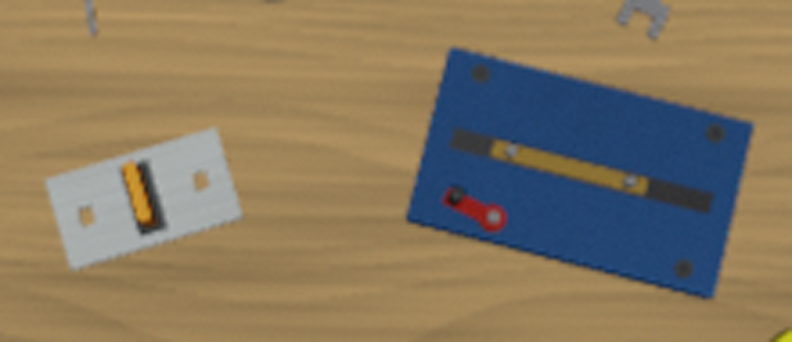

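The crop shows the grey plate with its orange lug near (140,195). On the fixture, the brass bar carries two bright studs at (511,152) and (631,182), and the red catch pivots at (493,217) with its black pin at (455,193). Both identities are confirmed.

```bash
cat >> h.py <<'E'
def move(p,yaw,s=None):
    """tool down, tool x at yaw; prints shift cm and turn in 6deg units"""
    s=s or state(); R0=Rot.from_rotvec(s["orientation"])
    Rt=Rot.from_euler("z",yaw)*Rot.from_euler("x",np.pi)
    t=R0.inv().apply(np.array(p)-s["ee_pos"])*100; a=np.degrees((R0.inv()*Rt).as_rotvec())/6
    print("t",t.round(2),"a",a.round(3),"rows>=",np.linalg.norm(t)/4.17,np.linalg.norm(a)*6/7.16)
E
python3 - <<'E'
from h import *
c=camera("top")
st=cast(c,np.array([[511,152],[631,182]])/3.6+[225-.36,130-.36],.037)
d=st[0]-st[1];print(st,np.linalg.norm(d),"yaw",np.arctan2(-d[0],d[1]))
f=np.array([.567,-.196]);ya=-.228;R=np.array([[np.cos(ya),-np.sin(ya)],[np.sin(ya),np.cos(ya)]])
print("mid in fixture",R.T@(st.mean(0)[:2]-f))
move([.56,-.17,.26],ya)
E
```

```text
[[ 0.58048234 -0.13816528  0.037     ]
 [ 0.55826099 -0.23621397  0.037     ]] 0.10053523146197883 yaw -0.22287094975996552
mid in fixture [0.00031888 0.00911843]
t [ 43.63 -23.48  -2.89] a [-8.000e-03  3.000e-03  6.329e+00] rows>= 11.902472139172993 5.303418227286488
```

Emit:
send_rows(steps=[{"tx": 4,"ty": -2,"tz": -2.9,"az": 1},{"tx": 8,"ty": -4,"tz": -2.9,"az": 2},{"tx": 12,"ty": -6,"tz": -2.9,"az": 3},{"tx": 15.5,"ty": -8,"tz": -2.9,"az": 4},{"tx": 19,"ty": -10,"tz": -2.9,"az": 5},{"tx": 22.5,"ty": -12,"tz": -2.9,"az": 6.3},{"tx": 26,"ty": -14,"tz": -2.9,"az": 6.3},{"tx": 29.5,"ty": -16,"tz": -2.9,"az": 6.3},{"tx": 33,"ty": -18,"tz": -2.9,"az": 6.3},{"tx": 36.5,"ty": -20,"tz": -2.9,"az": 6.3}])

```text
validation failed for argument at $.st...
```

```bash
python3 - <<'E'
from h import *
move([.56,-.17,.26],-.226)
E
```

```text
t [ 43.63 -23.48  -2.89] a [-8.00e-03  3.00e-03  6.31e+00] rows>= 11.902472139172993 5.287413833202921
```

Emit:
send_rows(steps=[{"tx": 4.0,"ty": -2.0,"tz": -2.9,"ax": 0.0,"ay": 0.0,"az": 1.0}])

```text
clock: 0.33
ee_pos: [0.2775, -0.5429, 0.2492]
orientation: [-3.096, -0.503, 0.011]
ft_force: [-1.0, -0.9, -0.5]
gripper_width: 1.001
grasp_force: 0.0
```

```bash
python3 - <<'E'
from h import *
move([.56,-.17,.26],-.226)
E
```

```text
t [ 38.6  -26.44  -1.16] a [-0.042  0.075  5.235] rows>= 11.222263384716712 4.38712582831665
```

Emit:
send_rows(steps=[{"tx": 3.3,"ty": -2.3,"tz": -0.8,"ax": 0,"ay": 0,"az": 0.8},{"tx": 6.6,"ty": -4.6,"tz": -0.8,"ax": 0,"ay": 0,"az": 1.6},{"tx": 9.9,"ty": -6.9,"tz": -0.8,"ax": 0,"ay": 0,"az": 2.4},{"tx": 13.2,"ty": -9.2,"tz": -0.8,"ax": 0,"ay": 0,"az": 3.2},{"tx": 16.5,"ty": -11.5,"tz": -0.8,"ax": 0,"ay": 0,"az": 4},{"tx": 19.8,"ty": -13.8,"tz": -0.8,"ax": 0,"ay": 0,"az": 4.8},{"tx": 23,"ty": -16,"tz": -0.8,"ax": 0,"ay": 0,"az": 5.2},{"tx": 26.4,"ty": -18.4,"tz": -0.8,"ax": 0,"ay": 0,"az": 5.2},{"tx": 29.7,"ty": -20.6,"tz": -0.8,"ax": 0,"ay": 0,"az": 5.2},{"tx": 33,"ty": -22.8,"tz": -0.8,"ax": 0,"ay": 0,"az": 5.2}])

```text
clock: 1.17
ee_pos: [0.5242, -0.2149, 0.2621]
orientation: [3.123, -0.336, 0.0]
ft_force: [1.2, -0.2, 0.7]
gripper_width: 0.999
grasp_force: 0.0
```

```bash
python3 - <<'E'
from h import *
move([.56,-.17,.26],-.226)
E
```

```text
t [ 2.55 -5.15  0.21] a [ 0.001 -0.002  0.112] rows>= 1.378858721611927 0.09368061299281215
```

Emit:
send_rows(steps=[{"tx": 1.2,"ty": -2.4,"tz": 0.2,"ax": 0,"ay": 0,"az": 0.1},{"tx": 2.2,"ty": -4.7,"tz": 0.2,"ax": 0,"ay": 0,"az": 0.1},{"tx": 2.2,"ty": -4.7,"tz": 0.2,"ax": 0,"ay": 0,"az": 0.1},{"tx": 2.2,"ty": -4.7,"tz": 0.2,"ax": 0,"ay": 0,"az": 0.1}])

```text
clock: 1.5
ee_pos: [0.5555, -0.1738, 0.2596]
orientation: [-3.122, 0.347, 0.001]
ft_force: [-0.9, -0.1, 0.3]
gripper_width: 1.006
grasp_force: 0.0
```

```bash
python3 - <<'E'
from h import *
s=state();print(s["ee_pos"],s["orientation"],s["qd"].round(3),s["joint_positions"].round(2))
c=camera("wrist");cv2.imwrite("pics/w1.png",c["image"])
import pickle;pickle.dump({k:np.array(v) for k,v in c.items()},open("w1.pkl","wb"))
st=[[.5805,-.1382,.037],[.5583,-.2362,.037]];print(proj(c,st))
E
```

```text
[ 0.55546144 -0.1738091   0.25963706] [-3.12171807e+00  3.46928937e-01  6.76783095e-04] [ 0.041 -0.012  0.041  0.013  0.011  0.002  0.012] [ 0.39  0.42 -0.2   1.57  0.09  1.16 -1.62]
[[293.30698788 161.57383414]
 [383.22210583 161.58635216]]
```

View pics/w1.png

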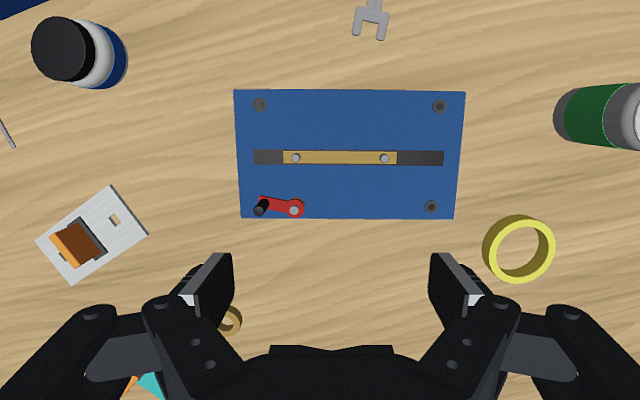

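The wrist view shows the studs at about (295,158) and (384,158) on the brass bar, the catch pivot at (293,208) with its pin at (261,208), and the plate at (92,235). Measuring the studs, fixture and catch from this view.

```bash
python3 - <<'E'
from h import *
import pickle;c=pickle.load(open("w1.pkl","rb"))
im=c["image"];H=cv2.cvtColor(im,cv2.COLOR_BGR2HSV);h,s,v=[H[...,i].astype(int) for i in range(3)]
P=[]
for u in(295,384):
    m=np.zeros(s.shape,bool);m[150:167,u-10:u+11]=1;m&=(s<70)&(v>110)
    p=biggest(m);(x,y),r=cv2.minEnclosingCircle(p);print("stud",x,y,r,p.mean(0),m.sum());P.append((x,y))
S=cast(c,P,.037);d=S[0]-S[1];print(S,np.linalg.norm(d),"yaw",np.arctan2(-d[0],d[1]),"mid",S.mean(0))
b=np.zeros(s.shape,bool);b[80:225,225:470]=1
W=cloud(c);m=b&(h>95)&(h<130)&(s>80);print("fix",rect(cast(c,biggest(m),.025)), "z",np.median(W[m][:,2]))
m=b&(s<60)&(v<70);m[:150]=0;m[168:]=0
p=np.argwhere(m)[:,::-1];q=rect(cast(c,p,.025));print("slot",q)
m=np.zeros(s.shape,bool);m[190:222,240:310]=1
red=m&((h<8)|(h>172))&(s>120);print("red",rect(cast(c,np.argwhere(red)[:,::-1],.039)))
print("pivot",cast(c,[[293,208]],.039))
pt=m&(W[...,2]>.06);print("pin top",W[pt].mean(0),pt.sum())
E
```

```text
stud 295.0 157.5 4.031229019165039 [294.80952381 157.76190476] 51
stud 384.31817626953125 158.68182373046875 4.0478596687316895 [384.38095238 158.61904762] 52
[[ 0.58449181 -0.14117222  0.037     ]
 [ 0.56123187 -0.23799331  0.037     ]] 0.09957584780368481 yaw -0.23576839305690406 mid [ 0.57286184 -0.18958277  0.037     ]
fix (array([ 0.57068762, -0.19963721]), [148.57383728027344, 258.3188171386719], np.float64(-0.2279202503078155)) z 0.02510677870697403
slot (array([ 0.5563783 , -0.25938962]), [16.62436866760254, 96.71534729003906], np.float64(-0.23559188530195208))
red (array([ 0.53331915, -0.11149394]), [22.192371368408203, 51.48722839355469], np.float64(-0.316856648069066))
pivot [[ 0.52883277 -0.12475405  0.039     ]]
pin top [ 0.54997481 -0.10340385  0.09888772] 130
```

```bash
python3 - <<'E'
from h import *
move([.525,.165,.24],.326)
E
```

```text
t [-10.46 -32.55   1.96] a [ 2.000e-03  7.000e-03 -5.252e+00] rows>= 8.212125082967257 4.401271077041441
```

Emit:
send_rows(steps=[{"tx": -1.2,"ty": -3.8,"tz": 0,"ax": 0,"ay": 0,"az": -0.8},{"tx": -2.4,"ty": -7.6,"tz": 0,"ax": 0,"ay": 0,"az": -1.6},{"tx": -3.6,"ty": -11.4,"tz": 0.5,"ax": 0,"ay": 0,"az": -2.4},{"tx": -4.8,"ty": -15,"tz": 1,"ax": 0,"ay": 0,"az": -3.2},{"tx": -6,"ty": -18.8,"tz": 1.5,"ax": 0,"ay": 0,"az": -4},{"tx": -7.2,"ty": -22.5,"tz": 2,"ax": 0,"ay": 0,"az": -4.8},{"tx": -8.4,"ty": -26.3,"tz": 2,"ax": 0,"ay": 0,"az": -5.25},{"tx": -9.5,"ty": -29.8,"tz": 2,"ax": 0,"ay": 0,"az": -5.25},{"tx": -10.4,"ty": -32.5,"tz": 2,"ax": 0,"ay": 0,"az": -5.25},{"tx": -10.4,"ty": -32.5,"tz": 2,"ax": 0,"ay": 0,"az": -5.25}])

```text
clock: 2.38
ee_pos: [0.5246, 0.1702, 0.2404]
orientation: [-3.095, -0.517, -0.001]
ft_force: [0.1, 0.7, -0.1]
gripper_width: 1.003
grasp_force: 0.0
```

Emit:
send_rows(steps=[{"tx": 0,"ty": 0,"tz": 0,"ax": 0,"ay": 0,"az": 0},{"tx": 0,"ty": 0,"tz": 0,"ax": 0,"ay": 0,"az": 0}])

```text
clock: 2.55
ee_pos: [0.5263, 0.1622, 0.2399]
orientation: [3.099, 0.504, -0.0]
ft_force: [-0.1, -0.1, -0.3]
gripper_width: 1.001
grasp_force: 0.0
```

```bash
python3 - <<'E'
from h import *
s0=state();print(s0["ee_pos"],s0["qd"].round(3))
c=camera("wrist");cv2.imwrite("pics/w2.png",c["image"])
im=c["image"];H=cv2.cvtColor(im,cv2.COLOR_BGR2HSV);h,s,v=[H[...,i].astype(int) for i in range(3)];W=cloud(c)
u0=proj(c,[.54,.163,.006])[0].astype(int);print(u0)
b=np.zeros(s.shape,bool);b[max(0,u0[1]-75):u0[1]+75,u0[0]-110:u0[0]+110]=1
m=b&(s<45)&(v>120)&(W[...,2]<.012)&(W[...,2]>0.0);q=biggest(m);r=rect(cast(c,q,.006));print("plate",r)
top=b&(h<22)&(s>150)&(W[...,2]>.047)&(W[...,2]<.056);q2=np.argwhere(top)[:,::-1];print("lug top",rect(cast(c,q2,.051)),top.sum())
# holes in plate
cs,hi=cv2.findContours(m.astype(np.uint8),cv2.RETR_CCOMP,cv2.CHAIN_APPROX_NONE)
for k,hh in zip(cs,hi[0]):
    if hh[3]>=0 and cv2.contourArea(k)>20: print("hole",rect(cast(c,k.reshape(-1,2),.006)))
move([*r[0],.12],r[2])
E
```

```text
[0.52625708 0.1622227  0.23987815] [ 0.019 -0.001  0.01   0.002  0.    -0.002 -0.003]
[331 162]
plate (array([0.54045203, 0.16324564]), [80.40644836425781, 150.81515502929688], np.float64(0.3297235777177294))
lug top (array([0.5411322, 0.1639001]), [11.215619087219238, 48.20671081542969], np.float64(-1.2453373022202245)) 486
hole (array([0.52451385, 0.20988696]), [14.078734397888184, 16.196399688720703], np.float64(-1.2528895610184987))
hole (array([0.55675165, 0.1160904 ]), [13.86225414276123, 16.190950393676758], np.float64(-1.2215136950832983))
hole (array([0.53777368, 0.16232584]), [26.03178596496582, 66.21656036376953], np.float64(-1.2409135586230078))
t [ 1.38  0.29 11.99] a [ 0.014  0.004 -0.078] rows>= 2.894875670544209 0.06653564371734567
```

View pics/w2.png

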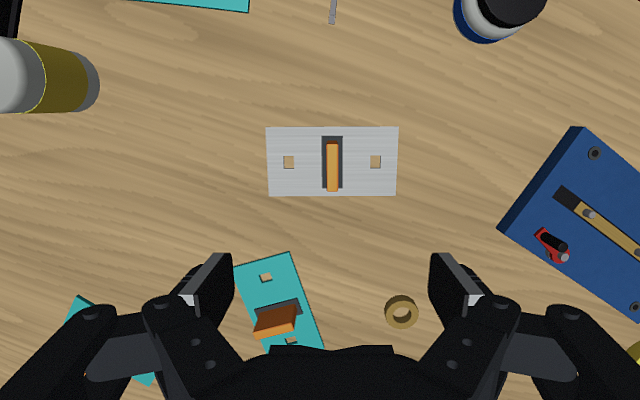

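The plate is at (332,162) px, lug included. Measured pose is (0.541,0.1635), yaw 0.33. Descending to it.

Emit:
send_rows(steps=[{"tx": 1,"ty": 0.2,"tz": 3.5,"ax": 0,"ay": 0,"az": -0.08},{"tx": 1.4,"ty": 0.3,"tz": 7.5,"ax": 0,"ay": 0,"az": -0.08},{"tx": 1.4,"ty": 0.3,"tz": 11.5,"ax": 0,"ay": 0,"az": -0.08},{"tx": 1.4,"ty": 0.3,"tz": 15,"ax": 0,"ay": 0,"az": -0.08},{"tx": 1.4,"ty": 0.3,"tz": 18,"ax": 0,"ay": 0,"az": -0.08},{"tx": 1.4,"ty": 0.3,"tz": 20.5,"ax": 0,"ay": 0,"az": -0.08},{"tx": 1.4,"ty": 0.3,"tz": 22,"ax": 0,"ay": 0,"az": -0.08},{"tx": 1.4,"ty": 0.3,"tz": 22,"ax": 0,"ay": 0,"az": -0.08},{"tx": 1.4,"ty": 0.3,"tz": 22,"ax": 0,"ay": 0,"az": -0.08}])

```text
clock: 3.35
ee_pos: [0.5402, 0.1641, 0.0196]
orientation: [3.098, 0.517, -0.002]
ft_force: [1.6, 0.6, 0.8]
gripper_width: 0.998
grasp_force: 0.0
```

Emit:
send_rows(steps=[{"tx": 0,"ty": 0,"tz": 0,"ax": 0,"ay": 0,"az": 0},{"tx": 0,"ty": 0,"tz": 0,"ax": 0,"ay": 0,"az": 0},{"tx": 0,"ty": 0,"tz": 0,"ax": 0,"ay": 0,"az": 0},{"tx": 0,"ty": 0,"tz": 0,"ax": 0,"ay": 0,"az": 0},{"tx": 0,"ty": 0,"tz": 0,"ax": 0,"ay": 0,"az": 0},{"tx": 0,"ty": 0,"tz": 0,"ax": 0,"ay": 0,"az": 0},{"tx": 0,"ty": 0,"tz": 0,"ax": 0,"ay": 0,"az": 0},{"tx": 0,"ty": 0,"tz": 0,"ax": 0,"ay": 0,"az": 0}], jaw=1, grip_force=60)

```text
clock: 4.02
ee_pos: [0.5404, 0.1661, 0.0205]
orientation: [3.098, 0.521, 0.001]
ft_force: [-1.1, -1.4, 5.6]
gripper_width: 0.133
grasp_force: 59.5
```

Emit:
send_rows(steps=[{"tx": 0,"ty": 0,"tz": -1,"ax": 0,"ay": 0,"az": 0},{"tx": 0,"ty": 0,"tz": -3,"ax": 0,"ay": 0,"az": 0},{"tx": 0,"ty": 0,"tz": -6,"ax": 0,"ay": 0,"az": 0},{"tx": 0,"ty": 0,"tz": -9,"ax": 0,"ay": 0,"az": 0},{"tx": 0,"ty": 0,"tz": -11,"ax": 0,"ay": 0,"az": 0},{"tx": 0,"ty": 0,"tz": -12,"ax": 0,"ay": 0,"az": 0},{"tx": 0,"ty": 0,"tz": -12,"ax": 0,"ay": 0,"az": 0},{"tx": 0,"ty": 0,"tz": -12,"ax": 0,"ay": 0,"az": 0}])

```text
clock: 4.68
ee_pos: [0.5398, 0.1658, 0.1396]
orientation: [3.098, 0.521, -0.0]
ft_force: [-0.2, 0.5, -3.9]
gripper_width: 0.125
grasp_force: 58.5
```

```bash
python3 - <<'E'
from h import *
s0=state();print(s0["ee_pos"],s0["qd"].round(3),s0["ft_force"])
c=camera("wrist");cv2.imwrite("pics/w3.png",c["image"])
im=c["image"];H=cv2.cvtColor(im,cv2.COLOR_BGR2HSV);h,s,v=[H[...,i].astype(int) for i in range(3)];W=cloud(c)
m=(s<45)&(v>110)&(W[...,2]>.09)&(W[...,2]<.15);q=np.argwhere(m)[:,::-1];print(m.sum(),q.min(0),q.max(0),np.percentile(W[m][:,2],[5,50,95]))
A=np.c_[W[m],np.ones(m.sum())];k=np.linalg.lstsq(A[:,[0,1,3]],A[:,2],rcond=None)[0];print("slope",k)
R0=Rot.from_rotvec(s0["orientation"]);print("tool axes",R0.as_matrix().round(4))
E
```

```text
[0.53982175 0.16577716 0.13960342] [-0.004  0.029  0.005  0.022  0.003 -0.005 -0.001] [-0.16426401  0.48972385 -3.9333374 ]
25934 [179 171] [483 299] [0.12412969 0.12512514 0.12612713]
slope [ 0.00031144 -0.00016201  0.12498996]
tool axes [[ 9.45e-01  3.27e-01 -3.00e-04]
 [ 3.27e-01 -9.45e-01 -3.00e-04]
 [-3.00e-04  2.00e-04 -1.00e+00]]
```

View pics/w3.png

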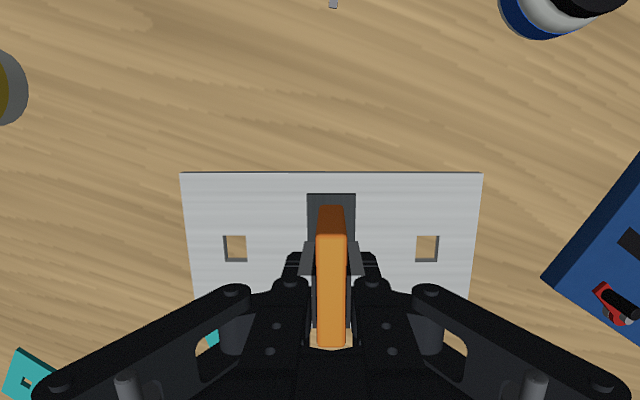

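Plate held level; holes are visible at (235,248) and (427,248) px. Locating them relative to the tool and planning the carry.

```bash
cat >> h.py <<'E'
def holes(c,s0):
    im=c["image"];H=cv2.cvtColor(im,cv2.COLOR_BGR2HSV);zt=s0["ee_pos"][2]-.0146
    W=cloud(c)[...,2]; lo=W<zt-.003
    out=[];R0=Rot.from_rotvec(s0["orientation"])
    for u in (235,427):
        m=np.zeros(W.shape,np.uint8);m[225:272,u-22:u+23]=lo[225:272,u-22:u+23]
        (x,y),(w,h),a=cv2.minAreaRect(biggest(m)); P=cast(c,[[x,y]],zt)[0]
        out.append(P);print("hole px",(round(x,1),round(y,1)),round(w,1),round(h,1),"world",P.round(4),"tool",(R0.inv().apply(P-s0["ee_pos"])*1000).round(2))
    return np.array(out)
E
python3 - <<'E'
from h import *
s0=state();c=camera("wrist");P=holes(c,s0);d=P[0]-P[1];print(np.linalg.norm(d),np.arctan2(-d[0],d[1]),P.mean(0)-s0["ee_pos"])
m=np.array([.5729,-.1896]);y=-.232;Y=np.array([-np.sin(y),np.cos(y)])
move([*(m-Y*.004),.14],y)
E
```

```text
hole px (235.5, 248.0) 25.5 21.4 world [0.5233 0.2102 0.1242] tool [ -0.51 -47.45  14.6 ]
hole px (425.9, 248.0) 20.7 25.3 world [0.5555 0.1167 0.1242] tool [-0.68 51.45 14.61]
0.09889647081079402 0.3314353837550898 [ 6.64245767e-05 -2.09773377e-03 -1.46000000e-02]
t [-8.64 35.   -0.14] a [0.008 0.026 5.397] rows>= 8.645879199245053 4.523084901394639
```

Emit:
send_rows(steps=[{"tx": -0.6,"ty": 2.5,"tz": 0,"ax": 0,"ay": 0,"az": 0.4},{"tx": -1.5,"ty": 6.2,"tz": 0,"ax": 0,"ay": 0,"az": 1.1},{"tx": -2.5,"ty": 10,"tz": 0,"ax": 0,"ay": 0,"az": 1.9},{"tx": -3.4,"ty": 13.8,"tz": 0,"ax": 0,"ay": 0,"az": 2.7},{"tx": -4.3,"ty": 17.6,"tz": 0,"ax": 0,"ay": 0,"az": 3.5},{"tx": -5.3,"ty": 21.4,"tz": 0,"ax": 0,"ay": 0,"az": 4.3},{"tx": -6.2,"ty": 25.2,"tz": 0,"ax": 0,"ay": 0,"az": 5},{"tx": -7.1,"ty": 28.9,"tz": 0,"ax": 0,"ay": 0,"az": 5.4},{"tx": -7.9,"ty": 32,"tz": 0,"ax": 0,"ay": 0,"az": 5.4},{"tx": -8.5,"ty": 34.2,"tz": 0,"ax": 0,"ay": 0,"az": 5.4}])

```text
clock: 5.62
ee_pos: [0.5703, -0.1892, 0.1379]
orientation: [3.118, -0.37, -0.005]
ft_force: [1.6, -0.9, -1.9]
gripper_width: 0.13
grasp_force: 58.8
```

Emit:
send_rows(steps=[{"tx": 0,"ty": 0.5,"tz": 1,"ax": 0,"ay": 0,"az": 0},{"tx": 0,"ty": 0.5,"tz": 3,"ax": 0,"ay": 0,"az": 0},{"tx": 0,"ty": 0.5,"tz": 4,"ax": 0,"ay": 0,"az": 0},{"tx": 0,"ty": 0.5,"tz": 4,"ax": 0,"ay": 0,"az": 0},{"tx": 0,"ty": 0.5,"tz": 4,"ax": 0,"ay": 0,"az": 0},{"tx": 0,"ty": 0.5,"tz": 4,"ax": 0,"ay": 0,"az": 0}])

```text
clock: 6.12
ee_pos: [0.5709, -0.1889, 0.1001]
orientation: [-3.12, 0.362, 0.0]
ft_force: [-0.1, -0.1, -2.4]
gripper_width: 0.129
grasp_force: 58.7
```

```bash
python3 - <<'E'
from h import *
s0=state();print(s0["ee_pos"],s0["qd"].round(3),s0["ft_force"])
c=camera("wrist");cv2.imwrite("pics/w4.png",cv2.resize(c["image"][160:320,170:490],None,fx=2.5,fy=2.5,interpolation=cv2.INTER_CUBIC))
P=holes(c,s0);d=P[0]-P[1];print(np.arctan2(-d[0],d[1]),P.mean(0))
print("studs expect",proj(c,[[ 0.58449,-0.14117,.037],[ 0.56123,-0.23799,.037]]))
move([.5729,-.1896,.1],-.232)
E
```

```text
[ 0.57089829 -0.18889154  0.10011221] [ 0.001 -0.014  0.002 -0.011  0.001 -0.002 -0.001] [-0.0921568  -0.13192592 -2.38862801]
hole px (235.4, 247.6) 24.6 21.8 world [ 0.5827 -0.1425  0.0855] tool [  0.87 -47.82  14.62]
hole px (426.4, 247.7) 21.3 25.2 world [ 0.5598 -0.239   0.0855] tool [ 0.63 51.37 14.58]
-0.23328585865241316 [ 0.57122112 -0.19078679  0.08551221]
studs expect [[253.08467468 216.8524532 ]
 [404.021749   217.32867851]]
t [0.18 0.   0.05] a [-0.002 -0.008  0.009] rows>= 0.045616221738700474 0.010089085778721951
```

View pics/w4.png

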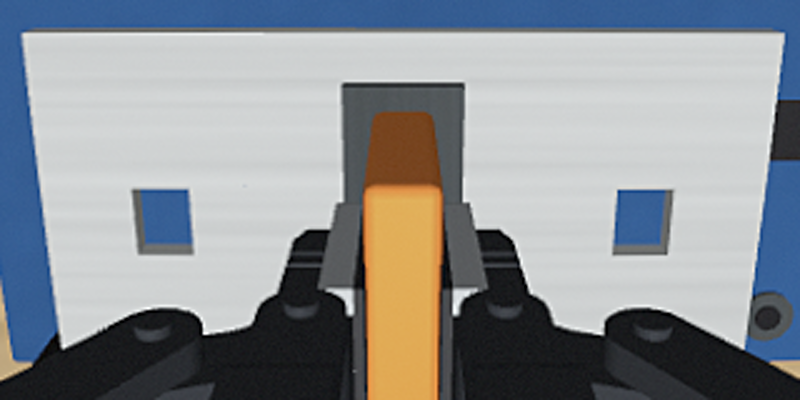

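Plate level over the block; holes at (162,220) and (643,220) in the crop show only blue, as expected at this slant. Shifting a few mm short (-y side) and lowering to just above the stud tops.

Emit:
send_rows(steps=[{"tx": 0.12,"ty": 0.25,"tz": 1,"ax": 0,"ay": 0,"az": 0},{"tx": 0.12,"ty": 0.25,"tz": 2.2,"ax": 0,"ay": 0,"az": 0},{"tx": 0.12,"ty": 0.25,"tz": 3.2,"ax": 0,"ay": 0,"az": 0},{"tx": 0.12,"ty": 0.25,"tz": 3.8,"ax": 0,"ay": 0,"az": 0},{"tx": 0.12,"ty": 0.25,"tz": 4,"ax": 0,"ay": 0,"az": 0},{"tx": 0.12,"ty": 0.25,"tz": 4,"ax": 0,"ay": 0,"az": 0},{"tx": 0.12,"ty": 0.25,"tz": 4,"ax": 0,"ay": 0,"az": 0}])

```text
clock: 6.75
ee_pos: [0.5714, -0.1925, 0.0601]
orientation: [-3.12, 0.364, -0.0]
ft_force: [-0.2, 1.3, -2.7]
gripper_width: 0.13
grasp_force: 58.9
```

```bash
python3 - <<'E'
from h import *
s0=state();print(s0["ee_pos"],s0["qd"].round(3),s0["ft_force"])
c=camera("wrist");P=holes(c,s0);print(P.mean(0))
i=c["image"];cv2.imwrite("pics/w5.png",np.hstack([cv2.resize(i[215:280,u-30:u+30],None,fx=6,fy=6,interpolation=cv2.INTER_CUBIC) for u in(235,427)]))
print("studs expect",proj(c,[[ 0.58449,-0.14117,.037],[ 0.56123,-0.23799,.037]]))
E
```

```text
[ 0.57136545 -0.1925281   0.06013948] [ 0.002 -0.01  -0.001 -0.005 -0.001  0.    -0.001] [-0.22199696  1.27919229 -2.70222851]
hole px (235.5, 247.5) 23.0 23.0 world [ 0.5832 -0.1463  0.0455] tool [  0.91 -47.76  14.6 ]
hole px (426.1, 247.6) 20.8 24.8 world [ 0.5603 -0.2425  0.0455] tool [ 0.69 51.22 14.6 ]
[ 0.57175122 -0.19439466  0.04553948]
studs expect [[230.3366416  241.29117351]
 [413.32766326 241.69375911]]
```

View pics/w5.png

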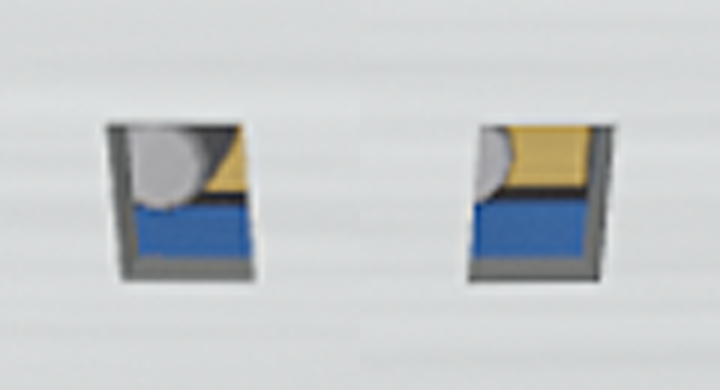

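Through the holes the stud tops show up-left at crop (158,161) and (466,161), against hole centres of about (189,187) and (530,187). After parallax, the plate needs about +5 mm along fixture +y (tool −y) and about 1 mm along +x. I'll go 3 mm now and touch down.

Emit:
send_rows(steps=[{"tx": 0.08,"ty": -0.15,"tz": 0,"ax": 0,"ay": 0,"az": 0},{"tx": 0.08,"ty": -0.3,"tz": 0,"ax": 0,"ay": 0,"az": 0},{"tx": 0.08,"ty": -0.3,"tz": 0.1,"ax": 0,"ay": 0,"az": 0},{"tx": 0.08,"ty": -0.3,"tz": 0.2,"ax": 0,"ay": 0,"az": 0},{"tx": 0.08,"ty": -0.3,"tz": 0.25,"ax": 0,"ay": 0,"az": 0},{"tx": 0.08,"ty": -0.3,"tz": 0.3,"ax": 0,"ay": 0,"az": 0},{"tx": 0.08,"ty": -0.3,"tz": 0.3,"ax": 0,"ay": 0,"az": 0},{"tx": 0.08,"ty": -0.3,"tz": 0.3,"ax": 0,"ay": 0,"az": 0}])

```text
clock: 7.47
ee_pos: [0.5726, -0.1898, 0.0569]
orientation: [-3.12, 0.364, 0.0]
ft_force: [-1.0, 0.9, -2.8]
gripper_width: 0.13
grasp_force: 58.9
```

Emit:
send_rows(steps=[{"tx": 0,"ty": 0,"tz": 0.05,"ax": 0,"ay": 0,"az": 0},{"tx": 0,"ty": 0,"tz": 0.1,"ax": 0,"ay": 0,"az": 0},{"tx": 0,"ty": 0,"tz": 0.1,"ax": 0,"ay": 0,"az": 0},{"tx": 0,"ty": 0,"tz": 0.1,"ax": 0,"ay": 0,"az": 0}])

```text
clock: 7.8
ee_pos: [0.5728, -0.1896, 0.056]
orientation: [-3.12, 0.364, -0.0]
ft_force: [0.7, 1.2, -1.9]
gripper_width: 0.129
grasp_force: 59.0
```

Emit:
send_rows(steps=[{"tx": 0,"ty": 0,"tz": 0.05,"ax": 0,"ay": 0,"az": 0},{"tx": 0,"ty": 0,"tz": 0.1,"ax": 0,"ay": 0,"az": 0},{"tx": 0,"ty": 0,"tz": 0.1,"ax": 0,"ay": 0,"az": 0},{"tx": 0,"ty": 0,"tz": 0.1,"ax": 0,"ay": 0,"az": 0}])

```text
clock: 8.13
ee_pos: [0.5727, -0.1894, 0.0549]
orientation: [-3.12, 0.363, -0.0]
ft_force: [1.2, 2.5, -2.6]
gripper_width: 0.13
grasp_force: 58.9
```

```bash
python3 - <<'E'
from h import *
s0=state();c=camera("wrist");W=cloud(c);z=W[...,2]
H=cv2.cvtColor(c["image"],cv2.COLOR_BGR2HSV);h,s,v=[H[...,i].astype(int) for i in range(3)]
pl=(s<45)&(v>110)&(z>.03)&(z<.06);pl[:165]=0;bl=(h>95)&(h<130)&(s>80)&(z<.035)&(z>.015)
print(pl.sum(),bl.sum(),np.median(z[pl]),np.median(z[bl]),s0["ee_pos"],s0["ft_force"])
holes(c,s0)
E
```

```text
26927 51726 0.04035944269735288 0.025088151363520245 [ 0.57273823 -0.18936618  0.05487602] [ 1.22419573  2.50786284 -2.64852775]
hole px (235.5, 247.5) 23.0 23.0 world [ 0.5846 -0.1431  0.0403] tool [  0.93 -47.75  14.62]
hole px (426.0, 248.0) 24.0 22.0 world [ 0.5615 -0.2393  0.0403] tool [ 0.49 51.18 14.57]
```

The plate top is 15.3 mm above the block, so the underside is at 9.3 mm. The studs have already entered the holes. Easing 0.8 mm towards +y to relieve the side load, then lowering.

Emit:
send_rows(steps=[{"tx": 0,"ty": -0.08,"tz": 0,"ax": 0,"ay": 0,"az": 0},{"tx": 0,"ty": -0.08,"tz": 0.1,"ax": 0,"ay": 0,"az": 0},{"tx": 0,"ty": -0.08,"tz": 0.2,"ax": 0,"ay": 0,"az": 0},{"tx": 0,"ty": -0.08,"tz": 0.3,"ax": 0,"ay": 0,"az": 0},{"tx": 0,"ty": -0.08,"tz": 0.4,"ax": 0,"ay": 0,"az": 0},{"tx": 0,"ty": -0.08,"tz": 0.4,"ax": 0,"ay": 0,"az": 0}])

```text
clock: 8.68
ee_pos: [0.5726, -0.1891, 0.0507]
orientation: [-3.12, 0.364, 0.001]
ft_force: [0.4, 0.3, -2.9]
gripper_width: 0.131
grasp_force: 58.8
```

Emit:
send_rows(steps=[{"tx": 0,"ty": 0,"tz": 0.1,"ax": 0,"ay": 0,"az": 0},{"tx": 0,"ty": 0,"tz": 0.2,"ax": 0,"ay": 0,"az": 0},{"tx": 0,"ty": 0,"tz": 0.3,"ax": 0,"ay": 0,"az": 0},{"tx": 0,"ty": 0,"tz": 0.4,"ax": 0,"ay": 0,"az": 0},{"tx": 0,"ty": 0,"tz": 0.45,"ax": 0,"ay": 0,"az": 0},{"tx": 0,"ty": 0,"tz": 0.45,"ax": 0,"ay": 0,"az": 0}])

```text
clock: 9.18
ee_pos: [0.5727, -0.1891, 0.0462]
orientation: [-3.12, 0.364, 0.0]
ft_force: [0.1, 1.1, -2.6]
gripper_width: 0.131
grasp_force: 58.8
```

Emit:
send_rows(steps=[{"tx": 0,"ty": 0,"tz": 0.03,"ax": 0,"ay": 0,"az": 0},{"tx": 0,"ty": 0,"tz": 0.06,"ax": 0,"ay": 0,"az": 0},{"tx": 0,"ty": 0,"tz": 0.09,"ax": 0,"ay": 0,"az": 0},{"tx": 0,"ty": 0,"tz": 0.09,"ax": 0,"ay": 0,"az": 0}])

```text
clock: 9.52
ee_pos: [0.5728, -0.1891, 0.0456]
orientation: [3.12, -0.364, 0.0]
ft_force: [-0.1, 1.0, -2.5]
gripper_width: 0.13
grasp_force: 59.1
```

Emit:
send_rows(steps=[{"tx": 0,"ty": 0,"tz": 0,"ax": 0,"ay": 0,"az": 0},{"tx": 0,"ty": 0,"tz": 0,"ax": 0,"ay": 0,"az": 0},{"tx": 0,"ty": 0,"tz": 0,"ax": 0,"ay": 0,"az": 0},{"tx": 0,"ty": 0,"tz": 0,"ax": 0,"ay": 0,"az": 0},{"tx": 0,"ty": 0,"tz": 0,"ax": 0,"ay": 0,"az": 0}], jaw=0.4)

```text
clock: 9.93
ee_pos: [0.5729, -0.1891, 0.0457]
orientation: [3.12, -0.364, 0.0]
ft_force: [0.1, 0.5, -0.2]
gripper_width: 0.602
grasp_force: 0.0
```

Emit:
send_rows(steps=[{"tx": 0,"ty": 0,"tz": -2,"ax": 0,"ay": 0,"az": 0},{"tx": 0,"ty": 0,"tz": -6,"ax": 0,"ay": 0,"az": 0},{"tx": -1,"ty": 0,"tz": -10,"ax": 0,"ay": 0,"az": 0},{"tx": -3,"ty": 0,"tz": -14,"ax": 0,"ay": 0,"az": 0},{"tx": -3,"ty": 0,"tz": -16,"ax": 0,"ay": 0,"az": 0},{"tx": -3,"ty": 0,"tz": -16,"ax": 0,"ay": 0,"az": 0},{"tx": -3,"ty": 0,"tz": -16,"ax": 0,"ay": 0,"az": 0}])

```text
clock: 10.52
ee_pos: [0.5442, -0.1824, 0.2072]
orientation: [3.119, -0.364, 0.006]
ft_force: [-0.5, -0.5, -1.1]
gripper_width: 0.601
grasp_force: 0.0
```

```bash
python3 - <<'E'
from h import *
s0=state();c=camera("wrist");W=cloud(c);z=W[...,2];cv2.imwrite("pics/w6.png",c["image"])
H=cv2.cvtColor(c["image"],cv2.COLOR_BGR2HSV);h,s,v=[H[...,i].astype(int) for i in range(3)]
pl=(s<45)&(v>110)&(z>.027)&(z<.034);bl=(h>95)&(h<130)&(s>80)&(z<.028)&(z>.02)
A=W[pl];k=np.linalg.lstsq(np.c_[A[:,:2],np.ones(len(A))],A[:,2],rcond=None)[0]
print(pl.sum(),np.median(z[pl]),np.median(z[bl]),"slope",k[:2],s0["ee_pos"],s0["ft_force"])
print("plate",rect(cast(c,biggest(pl),.031)))
yf=-.232;X=np.array([np.cos(yf),np.sin(yf)]);Y=np.array([-X[1],X[0]])
for nm,pf in (("fixture c wrist",[.57069,-.19964]),("via stud", None)):
    f=np.array([.57069,-.19964]) if pf else np.array([.5729,-.1896])-Y*.0103
    pv=f-.058*X+.062*Y;print(nm,"pivot",pv)
red=((h<8)|(h>172))&(s>120)&(z>.03)&(z<.045);Q=W[red][:,:2];print("red",red.sum(),rect(W[red]))
pin=(v<60)&(z>.065)&(z<.08)&(np.linalg.norm(W[...,:2]-pv,axis=2)<.06);print("pin",pin.sum(),W[pin].mean(0),np.median(W[pin],0))
E
```

```text
10656 0.03109890180746489 0.025105155651046707 slope [-0.00044034  0.00053002] [ 0.54421626 -0.18242743  0.20724608] [-0.50806455 -0.50614227 -1.12050201]
plate (array([ 0.57296301, -0.19111804]), [79.62763214111328, 150.17373657226562], np.float64(-0.2350141125034595))
fixture c wrist pivot [ 0.52849922 -0.12596546]
via stud pivot [ 0.528341   -0.12594951]
red 630 (array([ 0.53340521, -0.11129662]), [21.322303771972656, 52.685943603515625], np.float64(-0.33050095443992356))
pin 111 [ 0.54323774 -0.09541926  0.07151189] [ 0.54294724 -0.09530725  0.07234494]
```

View pics/w6.png

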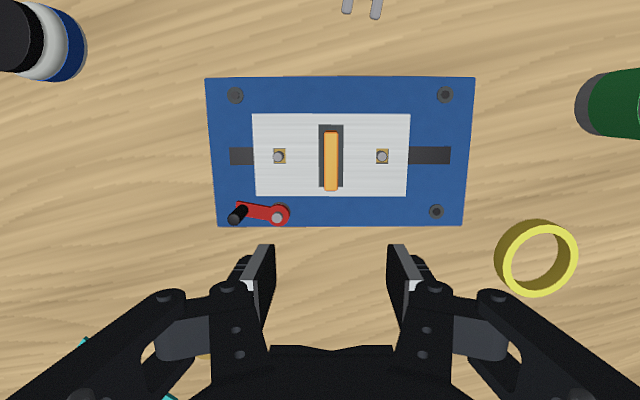

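The picture shows the plate seated: stud tops in both holes at (279,156) and (382,156), plate top 6.0 mm above the block, level. The catch pin is at (238,215) px, about (0.543,−0.095), and the catch angle is about 0.2. I'll pinch the pin lightly with the tool turned along the swing chord and follow the arc.

```bash
python3 - <<'E'
from h import *
move([.5432,-.095,.13],.458)
R0=Rot.from_euler("z",.458)*Rot.from_euler("x",np.pi)
yf=-.232;X=np.array([np.cos(yf),np.sin(yf),0]);Y=np.array([-X[1],X[0],0])
p=lambda th:.035*(np.sin(th)*X+np.cos(th)*Y)
for th in np.arange(.21,1.6,.13):print(round(th,2),(R0.inv().apply(p(th)-p(.21))*100).round(2))
E
```

```text
t [-2.05 -8.48  7.56] a [ 4.000e-03 -6.000e-03 -6.593e+00] rows>= 2.7692084896719256 5.524861795307102
0.21 [0. 0. 0.]
0.34 [0.26 0.37 0.  ]
0.47 [0.47 0.78 0.  ]
0.6 [0.62 1.21 0.  ]
0.73 [0.72 1.65 0.  ]
0.86 [0.76 2.1  0.  ]
0.99 [0.74 2.56 0.  ]
1.12 [0.66 3.   0.  ]
1.25 [0.52 3.44 0.  ]
1.38 [0.33 3.85 0.  ]
1.51 [0.09 4.24 0.  ]
```

Emit:
send_rows(steps=[{"tx": -1,"ty": -3.5,"tz": 0,"ax": 0,"ay": 0,"az": -1.1},{"tx": -2.05,"ty": -7,"tz": 0,"ax": 0,"ay": 0,"az": -2.2},{"tx": -2.05,"ty": -8.5,"tz": 1,"ax": 0,"ay": 0,"az": -3.3},{"tx": -2.05,"ty": -8.5,"tz": 3,"ax": 0,"ay": 0,"az": -4.4},{"tx": -2.05,"ty": -8.5,"tz": 5,"ax": 0,"ay": 0,"az": -5.5},{"tx": -2.05,"ty": -8.5,"tz": 6.5,"ax": 0,"ay": 0,"az": -6.6},{"tx": -2.05,"ty": -8.5,"tz": 7.5,"ax": 0,"ay": 0,"az": -6.6},{"tx": -2.05,"ty": -8.5,"tz": 7.5,"ax": 0,"ay": 0,"az": -6.6},{"tx": -2.05,"ty": -8.5,"tz": 7.5,"ax": 0,"ay": 0,"az": -6.6}])

```text
clock: 11.32
ee_pos: [0.5427, -0.0947, 0.1296]
orientation: [-3.059, -0.708, 0.003]
ft_force: [-0.4, -0.6, -0.4]
gripper_width: 0.598
grasp_force: 0.0
```

```bash
python3 - <<'E'
from h import *
move([.5432,-.095,.046],.458)
s0=state();c=camera("wrist");W=cloud(c);v=c["image"].max(2)
pin=(v<60)&(W[...,2]>.06)&(W[...,2]<.08)&(np.linalg.norm(W[...,:2]-[.5432,-.095],axis=2)<.02);print(pin.sum(),np.median(W[pin],0),proj(c,[.5432,-.095,.073]),np.argwhere(pin).mean(0))
E
```

```text
t [0.04 0.06 8.36] a [-0.016  0.016 -0.029] rows>= 2.0040247653698913 0.030673828520465372
221 [ 0.54384911 -0.09380394  0.07238489] [[328.53433878 220.67887469]] [218.22171946 326.97285068]
```

Pin confirmed at (0.5435,−0.0945). Going down, then closing lightly.

Emit:
send_rows(steps=[{"tx": 0.05,"ty": 0,"tz": 2,"ax": 0,"ay": 0,"az": 0},{"tx": 0.05,"ty": 0,"tz": 4.5,"ax": 0,"ay": 0,"az": 0},{"tx": 0.05,"ty": 0,"tz": 6.5,"ax": 0,"ay": 0,"az": 0},{"tx": 0.05,"ty": 0,"tz": 7.8,"ax": 0,"ay": 0,"az": 0},{"tx": 0.05,"ty": 0,"tz": 8.3,"ax": 0,"ay": 0,"az": 0},{"tx": 0.05,"ty": 0,"tz": 8.3,"ax": 0,"ay": 0,"az": 0},{"tx": 0.05,"ty": 0,"tz": 8.3,"ax": 0,"ay": 0,"az": 0}])

```text
clock: 11.95
ee_pos: [0.5444, -0.0944, 0.0485]
orientation: [3.059, 0.713, 0.002]
ft_force: [0.8, -0.3, 0.8]
gripper_width: 0.6
grasp_force: 0.0
```

Emit:
send_rows(steps=[{"tx": 0,"ty": 0,"tz": 0,"ax": 0,"ay": 0,"az": 0},{"tx": 0,"ty": 0,"tz": 0,"ax": 0,"ay": 0,"az": 0},{"tx": 0,"ty": 0,"tz": 0,"ax": 0,"ay": 0,"az": 0},{"tx": 0,"ty": 0,"tz": 0,"ax": 0,"ay": 0,"az": 0},{"tx": 0,"ty": 0,"tz": 0,"ax": 0,"ay": 0,"az": 0},{"tx": 0,"ty": 0,"tz": 0,"ax": 0,"ay": 0,"az": 0}], jaw=0.8, grip_force=20)

```text
clock: 12.45
ee_pos: [0.5438, -0.0943, 0.0478]
orientation: [-3.059, -0.715, -0.001]
ft_force: [-1.0, 1.3, 0.3]
gripper_width: 0.199
grasp_force: 0.6
```

The pin is loosely caged (17 mm opening). Following the arc.

Emit:
send_rows(steps=[{"tx": 0.1,"ty": 0.3,"tz": 0,"ax": 0,"ay": 0,"az": 0},{"tx": 0.3,"ty": 0.65,"tz": 0,"ax": 0,"ay": 0,"az": 0},{"tx": 0.5,"ty": 1.05,"tz": 0,"ax": 0,"ay": 0,"az": 0},{"tx": 0.6,"ty": 1.45,"tz": 0,"ax": 0,"ay": 0,"az": 0},{"tx": 0.7,"ty": 1.9,"tz": 0,"ax": 0,"ay": 0,"az": 0},{"tx": 0.75,"ty": 2.35,"tz": 0,"ax": 0,"ay": 0,"az": 0},{"tx": 0.75,"ty": 2.35,"tz": 0,"ax": 0,"ay": 0,"az": 0},{"tx": 0.75,"ty": 2.35,"tz": 0,"ax": 0,"ay": 0,"az": 0}])

```text
clock: 13.12
ee_pos: [0.5605, -0.1133, 0.0474]
orientation: [3.059, 0.713, -0.001]
ft_force: [-0.4, 0.6, 0.4]
gripper_width: 0.198
grasp_force: 0.0
```

Emit:
send_rows(steps=[{"tx": 0,"ty": 0.45,"tz": 0,"ax": 0,"ay": 0,"az": 0},{"tx": -0.1,"ty": 0.9,"tz": 0,"ax": 0,"ay": 0,"az": 0},{"tx": -0.25,"ty": 1.35,"tz": 0,"ax": 0,"ay": 0,"az": 0},{"tx": -0.45,"ty": 1.75,"tz": 0,"ax": 0,"ay": 0,"az": 0},{"tx": -0.65,"ty": 2.1,"tz": 0,"ax": 0,"ay": 0,"az": 0},{"tx": -0.65,"ty": 2.1,"tz": 0,"ax": 0,"ay": 0,"az": 0},{"tx": -0.65,"ty": 2.1,"tz": 0,"ax": 0,"ay": 0,"az": 0}])

```text
clock: 13.7
ee_pos: [0.5642, -0.1344, 0.0476]
orientation: [3.059, 0.714, -0.0]
ft_force: [-0.2, 1.6, -0.8]
gripper_width: 0.198
grasp_force: 0.8
```

```bash
cat > catch.py <<'E'
from h import *
s0=state();pv=np.array([.5284,-.126]);yf=-.232
for n in("wrist","top"):
    c=camera(n);W=cloud(c);z=W[...,2];H=cv2.cvtColor(c["image"],cv2.COLOR_BGR2HSV);h,s,v=[H[...,i].astype(int) for i in range(3)]
    near=np.linalg.norm(W[...,:2]-pv,axis=2)<.06
    red=near&((h<8)|(h>172))&(s>120)&(z>.03)&(z<.05)
    if red.sum()>5:
        d=W[red][:,:2].mean(0)-pv;f=Rot.from_euler("z",-yf).apply([*d,0]);print(n,red.sum(),"angle",np.arctan2(f[0],f[1]),f.round(4))
    bl=(h>95)&(h<130)&(s>80)&(z<.032)&(z>.018);pl=(s<45)&(v>110)&(np.linalg.norm(W[...,:2]-[.573,-.190],axis=2)<.09)&(z>.027)&(z<.05)
    print(n,"plate top",np.median(z[pl]),"block",np.median(z[bl]),pl.sum())
print(s0["ee_pos"],s0["ft_force"])
E
python3 catch.py
```

```text
wrist 355 angle 1.5534073235245933 [0.0394 0.0007 0.    ]
wrist plate top 0.031125362010726312 block 0.02510547068882896 18712
top 48 angle 1.1803006489849721 [0.0044 0.0018 0.    ]
top plate top 0.030813182255790383 block 0.02432101144190709 15
[ 0.56415661 -0.13444826  0.04755944] [-0.23303521  1.58051789 -0.79561413]
```

Catch is at about 1.5 rad and the plate is still flush. Opening a little and withdrawing.

Emit:
send_rows(steps=[{"tx": 0,"ty": -0.2,"tz": 0,"ax": 0,"ay": 0,"az": 0},{"tx": 0,"ty": -0.2,"tz": 0,"ax": 0,"ay": 0,"az": 0},{"tx": 0,"ty": -0.2,"tz": -1,"ax": 0,"ay": 0,"az": 0},{"tx": 0,"ty": -0.2,"tz": -4,"ax": 0,"ay": 0,"az": 0},{"tx": 0,"ty": -0.2,"tz": -8,"ax": 0,"ay": 0,"az": 0},{"tx": -2,"ty": -0.2,"tz": -12,"ax": 0,"ay": 0,"az": 0},{"tx": -6,"ty": -0.2,"tz": -14,"ax": 0,"ay": 0,"az": 0},{"tx": -6,"ty": -0.2,"tz": -14,"ax": 0,"ay": 0,"az": 0},{"tx": -6,"ty": -0.2,"tz": -14,"ax": 0,"ay": 0,"az": 0}], jaw=0.7)

```text
clock: 14.55
ee_pos: [0.5084, -0.1609, 0.1899]
orientation: [3.057, 0.708, 0.002]
ft_force: [0.6, -0.6, -0.2]
gripper_width: 0.299
grasp_force: 0.0
```

```bash
python3 catch.py; python3 -c "
from h import *
c=camera('wrist');cv2.imwrite('pics/w7.png',c['image'])"
```

```text
wrist 729 angle 1.6060732512065554 [ 0.0115 -0.0004  0.    ]
wrist plate top 0.031150538149105886 block 0.02512563378922755 11884
top 52 angle 1.337219673297632 [0.0107 0.0025 0.    ]
top plate top 0.030680492603613007 block 0.024409142001617555 441
[ 0.50843161 -0.16087013  0.18994064] [ 0.56302838 -0.6435722  -0.15414203]
```

View pics/w7.png

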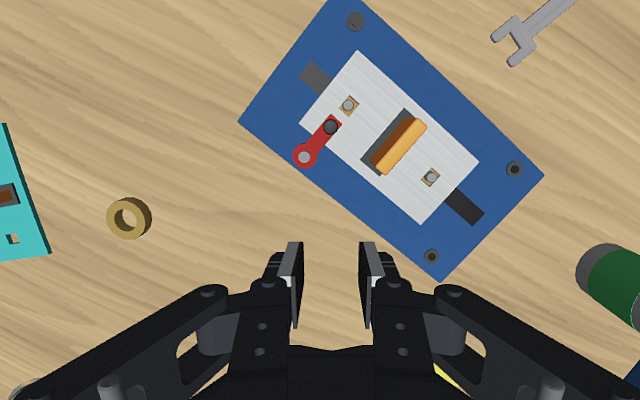

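The picture shows the plate flush with both studs in their holes, at (348,105) and (430,177). The catch lies across the plate from (304,156) to (331,126), square to its edge, and the gripper is clear of everything. Handing in.

```bash
python3 -c "
from station import sign_off
print(sign_off())"
```

```text
the job is handed in; nothing more can be done
None
```

The job is handed in, with no verdict returned: the plate measured flush on the block over both studs, the catch stands at about 1.5 rad over it, the gripper is clear, and no bystander was touched.

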